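# Lock the tyre-changer arm bar with its linch pin

### The arm

A 6-joint arm with a two-finger parallel gripper is mounted at the origin on the work surface. World frame = base frame: x ahead of the robot, y to its left, z up, the work surface at z = 0. Lengths are in m, angles in rad, forces in N, time in s.
With the tool pointing down it reaches from about 0.375 to 0.925 m from the base axis. Payload 5.7 kg.
Tool frame: the origin (TCP) lies between the finger pads; the fingertips stand 19 mm ahead of it and the grasp point (between the pads) is the TCP; z points along the fingers, y is the direction in which the jaws open and shut (so a half turn about z gives the same grasp; the last joint's range is limited). The gripper opens to 85 mm and grips with 20 to 120 N. Pads are 22 mm wide; open, the fingers measure 114 mm over their backs; the gripper's body (76 mm by 85 mm) begins 54 mm behind the grasp point. The pads swing forward as they close: fully open they stand 13 mm farther back than shut.
Start: joints at [1.115, 0.359, 1.51, -0, 1.272, -0.115], TCP at [0.201, 0.565, 0.25] pointing down, gripper open.
Joint ranges: [-2.97, 2.97], [-1.01, 2.36], [0.21, 2.38], [-0.96, 4.11], [0.2, 2.71], [-2.98, 2.98]. Speed limits (rad/s): [2.39, 2.39, 3.14, 3.14, 3.14, 3.14].

### API

Orientations are given as a unit quaternion [x, y, z, w].
In Python, from workcell import env gives the robot as it stands. The module is installed in compiled form; this text tells all that it offers.
- The arm moves only by the tool move_arm, never from a script. Its argument "rows" is one flat list of numbers, 7 for each row, row after row: the shift along the tool's x, y, z in cm, then the turn, a rotation vector about the tool's x, y, z in rad, then the closure, from -1 (fully open) to 1 (shut). A call has 1 to 12 rows; each row is the pose to reach, as a shift and turn from the pose commanded when the call began, along the tool's axes at that moment; what a row does not reach only later rows make up. A row lasts 1/10 s, in which the tool goes at most 50 mm and 8.59 degrees, less where a joint would pass 70% of its speed; a pose out of reach is approached as far as the arm can. A call with a gripper value outside its range is refused whole. The fingers move at their own pace and stop on an object; the grip force is fixed at half the most. Time passes only in rows, so rows that repeat a pose let the fingers close. It gives the time, the measured TCP pose, the force and the opening at its end, in the units of the state.
- env.get_obs(): the state, without advancing time (a new reading comes with each control period).
- env.capture(name): name is "scene" or "top"; returns a dict with "color" (384x512x3 uint8, red, green, blue), "fov_y" (degrees; the focal length in pixels is half the picture's height over the tangent of half this angle, whatever the lens; pixels are square), "cx", "cy" (the principal point, pixels), "extrinsics" (4x4, takes a point from camera to world coordinates). Camera axes: x right, y up, looking along -z (the intrinsics and any distortion apply to the point x, -y, -z); pixel columns grow to the right and rows downward; lengths in m; the calibration is good to about 2 mm. A picture is of the moment at which its call begins. There is no depth.
- env.close_job(): hands the job in, once; it reports no verdict.
The state is a dict: "time": time; "qpos": joint angles; "dq": joint speeds; "joint_torque": joint torques, N m; "tcp_pos": TCP position; "ee_rot": TCP orientation; "force": force on the tool from outside, world axes, zero at the start; "wrist_torque": the same for the moment, N m; "opening": opening from 0.0 (shut) to 1.0 (fully open).
Only numpy, scipy, OpenCV 4.12 (cv2) and the standard library are available. Lean on these libraries where they do the work, as an engineer would, in place of code of your own. Each camera call takes 0.05 s, during which the arm holds its last target.

### The job

Push the helper-arm bar fully home into its bracket, then push the red-headed linch pin all the way through its hole, and last flip the sprung brass ring over to the pin's pointed end so that it snaps shut there. Leave the wrench, the paste jar, the hammer and the cup alone.

Things in the scene. Friction and masses are not known exactly. Their poses are not given: they have to be found in the camera images.
- bracket: Fixed bracket: dark steel base plate 200 x 130 x 12 mm, on it a grey channel 155 mm long, tops 86 mm above the bench, with a yellow strap across it (top 89 mm) near the mouth. Origin at bench height under the middle of the cross hole. +x: the way the bar slides home (away from the robot); z up; the pin lies along y, red head on the +y side, and is pushed towards -y.
- bar: Loose aluminium bar 30 x 30 x 160 mm in the channel, 1 mm gap each side, about 0.5 kg, slides with a few N; black rubber buffer (diameter 36, 14 mm thick) on the end near the robot. Origin under the middle of the 160 mm length, on the underside; x along the bar towards the stop. It starts 20 to 40 mm short of the stop.
- bar_end (a point): Centre of the outer face of the bar's buffer, 65 mm above the bench: push here along the bracket's +x. With the bar home it lies at x = -124 mm of the bracket.
- bar_hole (a point): Centre of the bar's 15.5 mm cross hole; with the bar against the stop it lies at the bracket's cross hole. Until then the bar blocks the pin.
- pin_head (a point): Centre of the outer face of the red pin head (32 mm diameter, 14 mm thick): push here along the bracket's -y. Pin home, it lies at y = +44 mm of the bracket. Steel pin 12 mm thick, its tip 84 mm from this face. A cross rod 54 mm long in the head carries the ring.
- pin_tip (a point): Pointed end of the pin.
- ring_hinge (a point): Hinge of the ring in the pin head, 7 mm inside the outer face; the hinge axis is the bracket's x.
- ring_end (a point): Middle of the ring's closed end (crossbar about 50 mm long), 84 mm from the hinge. The ring is a D-shaped loop of 6 mm brass wire, 58 mm between wire centres, its legs bowed 34 mm to clear the bracket when shut. At first it is laid back, sloping up and outwards from the head, about 15 degrees above level; a fingertip fits between its legs, behind the head.
- pin (a joint): How far the pin is pushed in, m: 0 farthest out (tip just in the near cheek), 0.067 fully home with the tip standing 12 mm out of the far cheek. Slides with about 2.5 N, stays where it is left, cannot fall out.
- ring (a joint): Ring angle, rad: 0 laid fully back, about 1.31 upright, 2.88 shut (level, closed end across the pin's tip). Hinge-to-closed-end stands 2.88 minus this value above level, measured from the bracket's -y. Over-centre spring: let go below about 2.15 it springs back to 0 (up to about 2 N at the closed end); beyond that it snaps shut by itself.
- wrench: Steel wrench lying on the bench; leave alone.
- paste: White paste jar with yellow cap, 70 mm diameter, 70 mm high; leave alone.
- hammer: Hammer with a wooden handle lying on the bench; leave alone.
- cup: Grey cup, 76 mm wide, 80 mm high; leave alone.
- cross_hole (a point): Point where the bar's and the pin's axes cross, 65 mm above the bench. Cheeks 12 mm thick, outer faces at y = +-28 mm, x from -90 to +65 mm; the strap spans x -78 to -54 mm; a wall at x = +50 mm stops the bar (bracket axes). Pin and bar are home at this point.

How it is judged:
By the outcome, as a careful person would: the job done as asked, in the order asked, and still so for the second after the job is handed in, with the robot touching nothing.
It also fails if it takes over 61 s, if anything falls off the work surface, if the arm or the gripper's body presses on something with over 40 N, if the wrist force passes 120 N, or if a joint passes its speed limit or range.

## Working session

There is one attempt and no reset: what is moved stays moved. The work goes in short steps, Python scripts to look and compute and a tool call to move; the robot and the scene stay as the last step left them, time stands still between calls to the robot, and variables do not carry over. Pictures are saved under pics/ and viewed, and the job is handed in when it is done.

Besides the shell and the picture viewer there is one more tool, called after "Emit:" by a JSON object that holds its "fn" and its "kwargs", one argument or row to a line. move_arm: Moves the arm, as the interface text tells. Its arguments: {"type":"object","properties":{"rows":{"type":"array","items":{"type":"number"}}},"required":["rows"]}

```bash
mkdir -p pics; ls; python3 - <<'E'
from workcell import env
import cv2
o=env.get_obs()
for k,v in o.items(): print(k,v)
for n in("scene","top"):
    c=env.capture(n); cv2.imwrite(f"pics/{n}0.png",cv2.cvtColor(c["color"],cv2.COLOR_RGB2BGR))
    print(n,{k:v for k,v in c.items() if k!="color"})
E
```

```text
pics
time 0.0
qpos [ 1.11488018e+00  3.59492522e-01  1.51148332e+00 -3.22794956e-06
  1.27250908e+00 -1.15075407e-01]
dq [ 0.00062301  0.00022507 -0.00152227  0.00121743 -0.00068571 -0.00028688]
joint_torque [ 4.16973184e-03 -5.27626669e+01 -2.78625959e+01  2.13858639e-04
  1.31251218e-02  1.86860511e-06]
tcp_pos [0.20026206 0.5648745  0.24944164]
ee_rot [ 1.69596102e-01  9.85513200e-01 -9.08266621e-04 -2.64981668e-04]
force [0.16387987 1.19208649 0.35660548]
wrist_torque [-0.01014114 -0.01620905 -0.00656947]
opening 1.0025817920084366
scene {'fov_y': 46.753151929719806, 'cx': 251.94275908396313, 'cy': 191.38363828500556, 'extrinsics': array([[ 0.21447675, -0.81704476,  0.53519865,  1.21331272],
       [ 0.97672689,  0.17824726, -0.11930004, -0.17647656],
       [ 0.00207578,  0.54832999,  0.83625948,  1.15896039],
       [ 0.        ,  0.        ,  0.        ,  1.        ]])}
top {'fov_y': 52.96625739082006, 'cx': 254.75731416696638, 'cy': 198.23767343731848, 'extrinsics': array([[-0.00719844,  0.99568349, -0.09253412,  0.399089  ],
       [-0.99992421, -0.00809151, -0.00927962, -0.02422704],
       [-0.00998831,  0.0924603 ,  0.99566627,  1.17239285],
       [ 0.        ,  0.        ,  0.        ,  1.        ]])}
```

View pics/scene0.png

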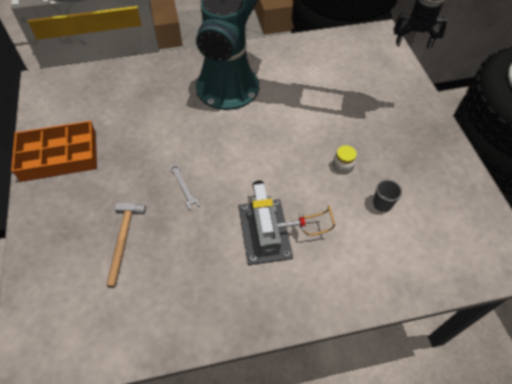

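View pics/top0.png

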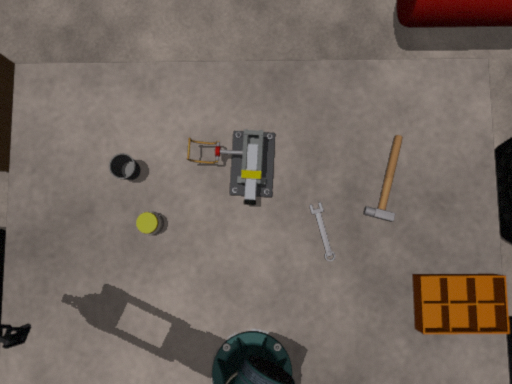

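```bash
python3 - <<'E'
import cv2
a=cv2.imread("pics/top0.png")[120:215,170:290]; cv2.imwrite("pics/topc.png",cv2.resize(a,None,fx=6,fy=6,interpolation=cv2.INTER_CUBIC))
a=cv2.imread("pics/scene0.png")[170:270,230:345]; cv2.imwrite("pics/scenec.png",cv2.resize(a,None,fx=6,fy=6,interpolation=cv2.INTER_CUBIC))
E
```

```text
(no output)
```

View pics/topc.png

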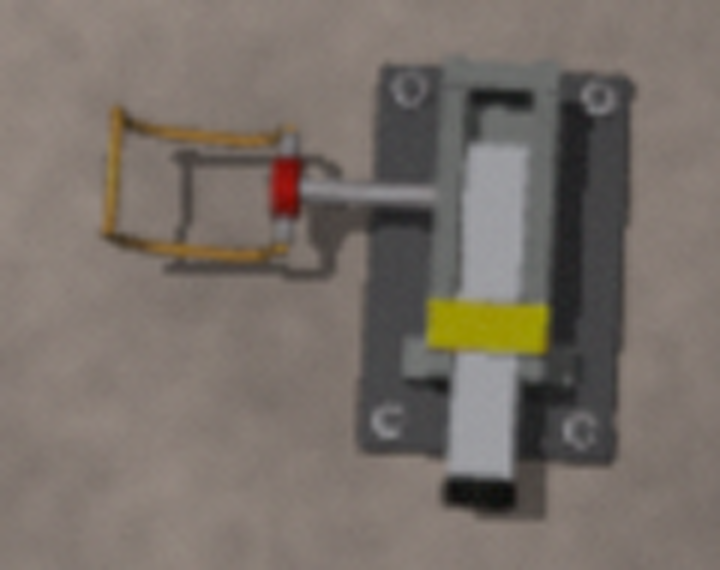

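View pics/scenec.png

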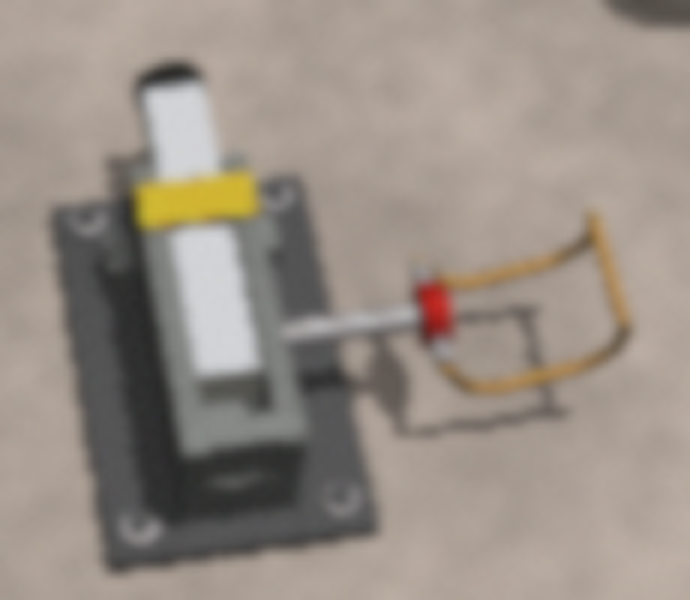

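```bash
cat > h.py <<'E'
import numpy as np
from scipy.optimize import least_squares
CAM={"scene":(46.753151929719806,251.94275908396313,191.38363828500556,np.array([[0.21447675,-0.81704476,0.53519865,1.21331272],[0.97672689,0.17824726,-0.11930004,-0.17647656],[0.00207578,0.54832999,0.83625948,1.15896039],[0,0,0,1]])),
"top":(52.96625739082006,254.75731416696638,198.23767343731848,np.array([[-0.00719844,0.99568349,-0.09253412,0.399089],[-0.99992421,-0.00809151,-0.00927962,-0.02422704],[-0.00998831,0.0924603,0.99566627,1.17239285],[0,0,0,1]]))}
def proj(n,P):
    f,cx,cy,E=CAM[n]; f=192/np.tan(np.radians(f/2))
    p=(np.asarray(P)-E[:3,3])@E[:3,:3]
    return np.array([cx+f*p[0]/-p[2], cy+f*-p[1]/-p[2]])
def b2w(q,P):
    c,s=np.cos(q[2]),np.sin(q[2]); return np.array([q[0]+c*P[0]-s*P[1],q[1]+s*P[0]+c*P[1],P[2]])
def crop(n,u,v):
    o={"top":(170,120),"scene":(230,170)}[n]; return np.array([(u+.5)/6-.5+o[0],(v+.5)/6-.5+o[1]])
E
python3 - <<'E'
from h import *
T=[("top",443,57,'c',65,28),("top",560,60,'c',65,-28),
("top",430,298,'s',-54,1),("top",550,305,'s',-54,-1),("top",427,347,'s',-78,1),("top",547,353,'s',-78,-1),
("top",380,65,'b',100,65),("top",632,78,'b',100,-65),("top",360,450,'b',-100,65),("top",612,463,'b',-100,-65),
("scene",55,208,'b',-100,-65),("scene",297,175,'b',-100,65),("scene",378,530,'b',100,65),("scene",110,572,'b',100,-65),
("scene",183,452,'c',65,-28),("scene",303,437,'c',65,28),
("scene",138,188,'s',-78,-1),("scene",255,172,'s',-78,1),("scene",142,228,'s',-54,-1),("scene",262,212,'s',-54,1)]
def P(q,t):
    k,x,y=t[3:]
    if k=='c':p=(x,y,86)
    if k=='s':p=(x,y*q[4]*1e3,89)
    if k=='b':p=(x+q[3]*1e3,y,12)
    return b2w(q,np.array(p)/1e3)
f=lambda q:np.concatenate([proj(t[0],P(q,t))-crop(*t[:3]) for t in T])
r=least_squares(f,[.55,0,0,0,.03],loss='soft_l1',x_scale=.01)
print(r.x); print(np.round(r.fun.reshape(-1,2) if 0 else f(r.x).reshape(-1,2),2))
q=r.x
O=[("top",272,187),("scene",450,308)]
# head centre: solve 3D then bracket
def tri(obs):
    s=least_squares(lambda X:np.concatenate([proj(n,X)-crop(n,u,v) for n,u,v in obs]),[.5,0,.06]); X=s.x
    c,sn=np.cos(q[2]),np.sin(q[2]); d=X-[q[0],q[1],0]
    return X,np.array([c*d[0]+sn*d[1],-sn*d[0]+c*d[1],d[2]])*1e3,np.round(s.fun,2)
print("head mid",tri([("top",286,187),("scene",435,310)]))
print("ringend R",tri([("top",108,234),("scene",592,222)]))
print("ringend L",tri([("top",118,110),("scene",627,325)]))
for s in (20,25,30,35,40):
    for n in("top","scene"):
        print(s,n,[np.round((proj(n,b2w(q,np.array([-124-s,0,z])/1e3))-crop(n,0,0))*6) for z in (83,65)])
E
```

```text
[ 0.63620559 -0.00732538 -0.06145631 -0.01976034  0.02846035]
[[ 0.17 -0.84]
 [ 0.08 -0.36]
 [-0.25 -0.4 ]
 [-0.26 -0.53]
 [-0.23 -0.22]
 [-0.21 -0.17]
 [-0.12 -1.04]
 [ 0.1  -1.08]
 [-0.71 -0.65]
 [ 0.17 -0.54]
 [-1.19 -0.81]
 [ 0.59 -0.84]
 [ 0.44 -0.72]
 [-0.56 -1.18]
 [-0.08  0.26]
 [ 0.48 -0.12]
 [-0.96 -1.03]
 [-0.77 -0.94]
 [-0.32 -0.56]
 [-0.43 -0.53]]
head mid (array([0.64219881, 0.09529347, 0.06595684]), array([ -0.32070051, 102.79320639,  65.95683954]), array([-0.24, -0.05, -0.23,  0.02]))
ringend R (array([0.61756603, 0.17929683, 0.07654918]), array([-30.06627372, 185.12509723,  76.54917777]), array([-0.03, -0.01, -0.03,  0.  ]))
ringend L (array([0.6771897 , 0.17512172, 0.08213009]), array([ 29.70126183, 184.61981495,  82.13008683]), array([-0.43, -0.09, -0.42,  0.06]))
20 top [array([478., 489.]), array([479., 492.])]
20 scene [array([169.,  68.]), array([168.,  89.])]
25 top [array([478., 499.]), array([479., 502.])]
25 scene [array([167.,  60.]), array([167.,  81.])]
30 top [array([477., 510.]), array([478., 513.])]
30 scene [array([166.,  52.]), array([165.,  72.])]
35 top [array([476., 520.]), array([477., 523.])]
35 scene [array([164.,  43.]), array([164.,  64.])]
40 top [array([476., 531.]), array([477., 533.])]
40 scene [array([162.,  35.]), array([162.,  56.])]
```

```bash
cat >> h.py <<'E'
from scipy.spatial.transform import Rotation as R
Q=np.array([0.6362,-0.0073,-0.0615])
def plan(B,tilt=0,verbose=True):
    """B: TCP target in bracket mm; prints tool-axes shift cm and turn."""
    from workcell import env
    o=env.get_obs(); Rc=R.from_quat(o["ee_rot"]); p=np.array(o["tcp_pos"])
    c,s=np.cos(Q[2]),np.sin(Q[2])
    X=np.array([c,s,0]);Y=np.array([-s,c,0])
    Rt=R.from_matrix(np.c_[-X,Y,[0,0,-1]])*R.from_rotvec([tilt,0,0])
    d=Rc.inv().apply(b2w(Q,np.array(B)/1e3)-p)*100
    print("shift",np.round(d,2),"turn",np.round((Rc.inv()*Rt).as_rotvec(),4))
def st():
    from workcell import env
    o=env.get_obs(); p=np.array(o["tcp_pos"]); d=p-[Q[0],Q[1],0]; c,s=np.cos(Q[2]),np.sin(Q[2])
    F=o["force"]
    print("t",round(o["time"],2),"B mm",np.round([1e3*(c*d[0]+s*d[1]),1e3*(-s*d[0]+c*d[1]),1e3*d[2]],1),"F_B",np.round([c*F[0]+s*F[1],-s*F[0]+c*F[1],F[2]],1),"op",round(o["opening"],3))
E
python3 -c "
from h import *
st();plan([-190,150,250]);plan([-185,0,250])"
```

```text
t 0.1 B mm [-470.3  544.4  249.5] F_B [-0.8  0.5 -0.1] op 1.0
shift [-37.81 -30.18  -0.  ] turn [-0.0017 -0.0004 -0.2793]
shift [-4.243e+01 -4.446e+01  2.000e-02] turn [-0.0017 -0.0004 -0.2793]
```

Emit:
{"fn": "move_arm", "kwargs": {
  "rows": [-37.8, -30.2, 0, 0, 0, -0.279, 1, -37.8, -30.2, 0, 0, 0, -0.279, 1, -37.8, -30.2, 0, 0, 0, -0.279, 1, -37.8, -30.2, 0, 0, 0, -0.279, 1, -37.8, -30.2, 0, 0, 0, -0.279, 1, -37.8, -30.2, 0, 0, 0, -0.279, 1, -37.8, -30.2, 0, 0, 0, -0.279, 1, -37.8, -30.2, 0, 0, 0, -0.279, 1, -37.8, -30.2, 0, 0, 0, -0.279, 1, -37.8, -30.2, 0, 0, 0, -0.279, 1, -42.4, -44.5, 0, 0, 0, -0.279, 1, -42.4, -44.5, 0, 0, 0, -0.279, 1]
}}

```text
time: 1.3
tcp_pos: [0.4531, 0.0528, 0.25]
ee_rot: [0.031, 1.0, -0.0, -0.0]
force: [1.1, -0.3, 0.4]
opening: -0.007
```

```bash
python3 -c "
from h import *
st();plan([-185,0,250]);plan([-185,0,72])"
```

```text
t 1.3 B mm [-186.4   48.8  250. ] F_B [ 1.1 -0.2  0.4] op -0.007
shift [-0.14 -4.88  0.  ] turn [-0.0001 -0.0002  0.0003]
shift [-0.15 -4.87 17.8 ] turn [-0.0001 -0.0002  0.0003]
```

Emit:
{"fn": "move_arm", "kwargs": {
  "rows": [-0.1, -4.9, 0, 0, 0, 0, 1, -0.1, -4.9, 0, 0, 0, 0, 1, -0.1, -4.9, 8, 0, 0, 0, 1, -0.1, -4.9, 12, 0, 0, 0, 1, -0.1, -4.9, 16, 0, 0, 0, 1, -0.1, -4.9, 17.8, 0, 0, 0, 1, -0.1, -4.9, 17.8, 0, 0, 0, 1]
}}

```text
time: 2.0
tcp_pos: [0.4475, 0.0067, 0.0691]
ee_rot: [0.031, 1.0, 0.001, -0.004]
force: [-0.7, 0.3, 0.2]
opening: -0.0
```

```bash
python3 - <<'E'
from h import *
st()
from workcell import env
import cv2
for n,(x,y) in {"top":(170,130),"scene":(220,120)}.items():
    a=cv2.cvtColor(env.capture(n)["color"],cv2.COLOR_RGB2BGR)
    a=cv2.resize(a[y:y+100,x:x+125],None,fx=6,fy=6,interpolation=cv2.INTER_CUBIC); cv2.imwrite(f"pics/{n}1.png",a)
st()
E
```

```text
t 2.0 B mm [-189.2    2.3   69.1] F_B [-0.7  0.3  0.2] op -0.0
t 2.1 B mm [-186.     2.    72.4] F_B [1.3 0.3 0.1] op 0.002
```

View pics/scene1.png

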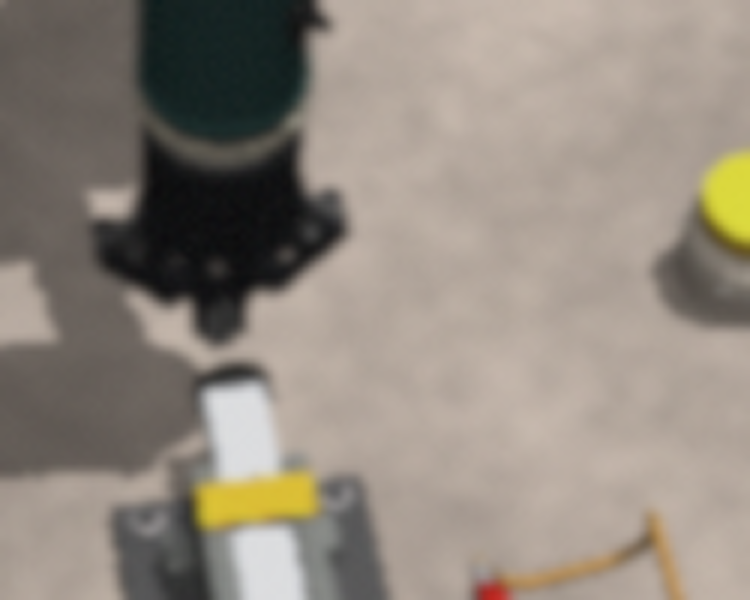

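View pics/top1.png

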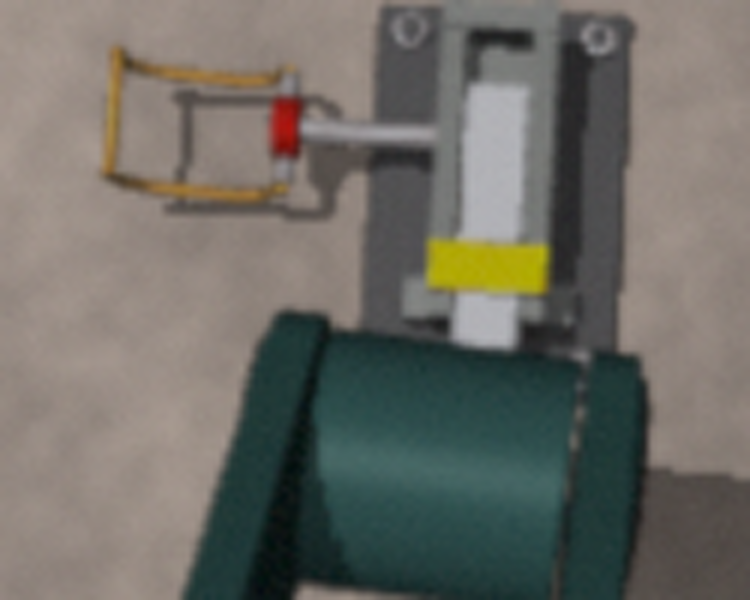

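Emit:
{"fn": "move_arm", "kwargs": {
  "rows": [-1.5, -0.2, 0, 0, 0, 0, 1, -2, -0.2, 0, 0, 0, 0, 1, -2.5, -0.2, 0, 0, 0, 0, 1, -3, -0.2, 0, 0, 0, 0, 1, -3, -0.2, 0, 0, 0, 0, 1]
}}

```text
time: 2.6
tcp_pos: [0.4809, 0.0018, 0.073]
ee_rot: [0.031, 1.0, -0.0, 0.0]
force: [-1.2, 0.4, 0.6]
opening: -0.0
```

```bash
python3 -c "
from h import *
st()"
```

```text
t 2.6 B mm [-155.6   -0.5   73. ] F_B [-1.3  0.3  0.6] op -0.0
```

Emit:
{"fn": "move_arm", "kwargs": {
  "rows": [-0.4, 0, 0, 0, 0, 0, 1, -0.8, 0, 0, 0, 0, 0, 1, -1.1, 0, 0, 0, 0, 0, 1, -1.4, 0, 0, 0, 0, 0, 1, -1.4, 0, 0, 0, 0, 0, 1]
}}

```text
time: 3.1
tcp_pos: [0.4957, 0.0007, 0.0723]
ee_rot: [0.031, 1.0, -0.0, 0.001]
force: [-1.9, 0.0, 0.5]
opening: -0.001
```

```bash
python3 -c "
from h import *
st()"
```

```text
t 3.1 B mm [-140.7   -0.6   72.3] F_B [-1.9 -0.1  0.5] op -0.001
```

Emit:
{"fn": "move_arm", "kwargs": {
  "rows": [-0.2, 0, 0, 0, 0, 0, 1, -0.4, 0, 0, 0, 0, 0, 1, -0.5, 0, 0, 0, 0, 0, 1, -0.6, 0, 0, 0, 0, 0, 1, -0.6, 0, 0, 0, 0, 0, 1]
}}

```text
time: 3.6
tcp_pos: [0.5015, 0.0004, 0.0723]
ee_rot: [0.031, 1.0, -0.0, 0.001]
force: [-1.2, 0.1, -0.8]
opening: 0.004
```

```bash
python3 -c "
from h import *
st()"
```

```text
t 3.6 B mm [-134.9   -0.6   72.3] F_B [-1.2  0.  -0.8] op 0.004
```

Emit:
{"fn": "move_arm", "kwargs": {
  "rows": [-0.1, 0, 0, 0, 0, 0, 1, -0.2, 0, 0, 0, 0, 0, 1, -0.3, 0, 0, 0, 0, 0, 1, -0.3, 0, 0, 0, 0, 0, 1]
}}

```text
time: 4.0
tcp_pos: [0.5018, 0.0004, 0.0722]
ee_rot: [0.031, 1.0, 0.0, -0.002]
force: [-6.5, -1.0, 4.9]
opening: -0.0
```

```bash
python3 -c "
from h import *
st()
from workcell import env
import cv2
for n,(x,y) in {'top':(170,130),'scene':(220,140)}.items():
    a=cv2.cvtColor(env.capture(n)['color'],cv2.COLOR_RGB2BGR)
    a=cv2.resize(a[y:y+100,x:x+125],None,fx=6,fy=6,interpolation=cv2.INTER_CUBIC); cv2.imwrite(f'pics/{n}2.png',a)
st()"
```

```text
t 4.0 B mm [-134.6   -0.5   72.2] F_B [-6.4 -1.4  4.9] op -0.0
t 4.1 B mm [-134.6   -0.5   72.2] F_B [-6.5 -0.6  4.9] op 0.002
```

View pics/scene2.png

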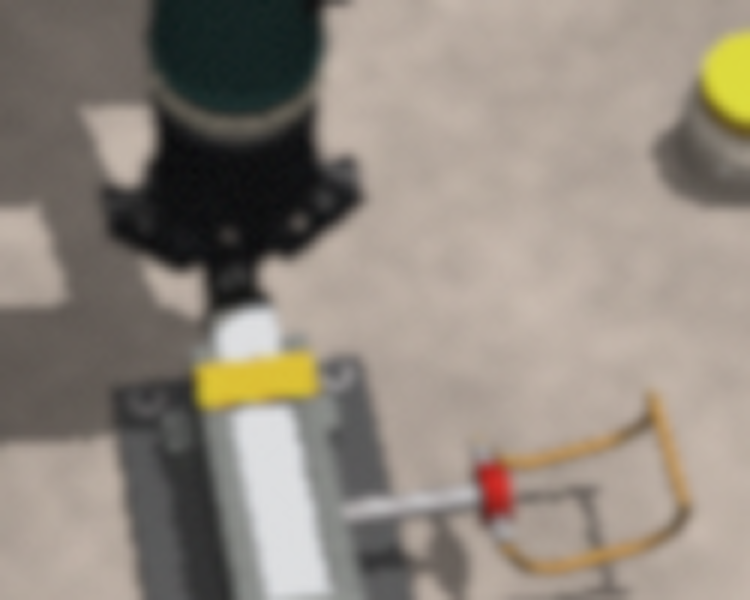

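View pics/top2.png

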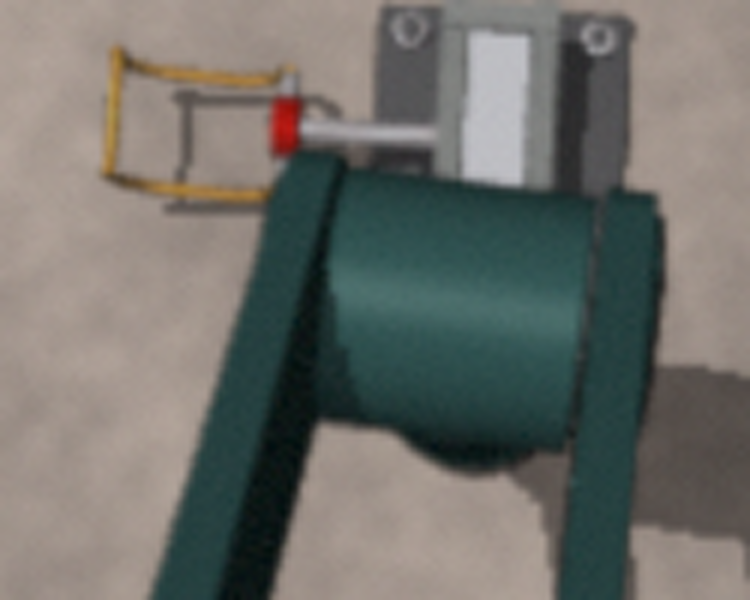

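Emit:
{"fn": "move_arm", "kwargs": {
  "rows": [-0.15, 0, 0, 0, 0, 0, 1, -0.3, 0, 0, 0, 0, 0, 1, -0.3, 0, 0, 0, 0, 0, 1]
}}

```text
time: 4.4
tcp_pos: [0.5019, 0.0006, 0.0718]
ee_rot: [0.031, 1.0, 0.0, -0.004]
force: [-12.3, -0.2, 9.4]
opening: -0.003
```

```bash
python3 -c "
from h import *
st()"
```

```text
t 4.4 B mm [-134.6   -0.4   71.8] F_B [-12.2  -0.9   9.4] op -0.003
```

Emit:
{"fn": "move_arm", "kwargs": {
  "rows": [2.5, 0, 0, 0, 0, 0, 1, 2.5, 0, 0, 0, 0, 0, 1, 2.5, 0, -5, 0, 0, 0, 1, 2.5, 0, -10, 0, 0, 0, 1, 2.5, 0, -13, 0, 0, 0, 1, 2.5, 0, -13, 0, 0, 0, 1]
}}

```text
time: 5.0
tcp_pos: [0.4868, 0.0011, 0.2074]
ee_rot: [0.031, 1.0, -0.001, 0.006]
force: [0.9, -0.5, 0.3]
opening: -0.002
```

```bash
python3 -c "
from h import *
st();plan([0,142,200]);plan([0,142,75])"
```

```text
t 5.0 B mm [-149.6   -0.8  207.4] F_B [ 0.9 -0.4  0.3] op -0.002
shift [-14.95  14.29   0.91] turn [-0.0009  0.0123 -0.0003]
shift [-14.79  14.3   13.41] turn [-0.0009  0.0123 -0.0003]
```

Emit:
{"fn": "move_arm", "kwargs": {
  "rows": [-15, 14.3, 0.2, 0, 0, 0, 1, -15, 14.3, 0.2, 0, 0, 0, 1, -15, 14.3, 0.2, 0, 0, 0, 1, -15, 14.3, 0.2, 0, 0, 0, 1, -15, 14.3, 0.2, 0, 0, 0, 1, -15, 14.3, 0.2, 0, 0, 0, 1, -15, 14.3, 0.2, 0, 0, 0, 1, -15, 14.3, 0.2, 0, 0, 0, 1]
}}

```text
time: 5.8
tcp_pos: [0.6389, 0.134, 0.1999]
ee_rot: [0.031, 1.0, -0.0, -0.001]
force: [-0.9, -0.7, 0.1]
opening: 0.005
```

```bash
python3 -c "
from h import *
st();plan([0,142,120]);plan([0,142,75])"
```

```text
t 5.8 B mm [ -6.  141.2 199.9] F_B [-0.9 -0.8  0.1] op 0.005
shift [-0.61  0.08  7.99] turn [-0.0006 -0.0015 -0.0012]
shift [-0.61  0.09 12.49] turn [-0.0006 -0.0015 -0.0012]
```

Emit:
{"fn": "move_arm", "kwargs": {
  "rows": [-0.6, 0, 4, 0, 0, 0, 1, -0.6, 0, 7, 0, 0, 0, 1, -0.6, 0, 9, 0, 0, 0, 1, -0.6, 0, 11, 0, 0, 0, 1, -0.6, 0, 12.5, 0, 0, 0, 1, -0.6, 0, 12.5, 0, 0, 0, 1, -0.6, 0, 12.5, 0, 0, 0, 1]
}}

```text
time: 6.5
tcp_pos: [0.6461, 0.1343, 0.0758]
ee_rot: [0.031, 1.0, -0.0, 0.0]
force: [-0.2, -0.1, 0.2]
opening: -0.001
```

```bash
python3 -c "
from h import *
st()
from workcell import env
import cv2
for n,(x,y) in {'top':(170,100),'scene':(250,140)}.items():
    a=cv2.cvtColor(env.capture(n)['color'],cv2.COLOR_RGB2BGR)
    a=cv2.resize(a[y:y+100,x:x+125],None,fx=6,fy=6,interpolation=cv2.INTER_CUBIC); cv2.imwrite(f'pics/{n}3.png',a)
st()"
```

```text
t 6.5 B mm [  1.2 141.9  75.8] F_B [-0.2 -0.1  0.2] op -0.001
t 6.6 B mm [  2.2 142.3  76.6] F_B [-0.2  0.8  0.4] op 0.001
```

View pics/scene3.png

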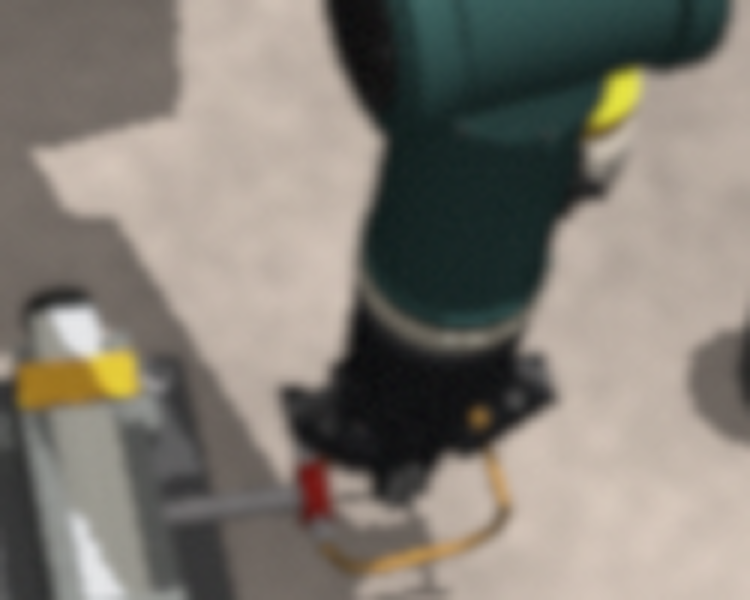

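Emit:
{"fn": "move_arm", "kwargs": {
  "rows": [0.1, -0.6, 0.1, 0, 0, 0, 1, 0.1, -1, 0.1, 0, 0, 0, 1, 0.1, -1.4, 0.1, 0, 0, 0, 1, 0.1, -1.8, 0.1, 0, 0, 0, 1, 0.1, -2.2, 0.1, 0, 0, 0, 1, 0.1, -2.6, 0.1, 0, 0, 0, 1, 0.1, -3, 0.1, 0, 0, 0, 1]
}}

```text
time: 7.3
tcp_pos: [0.6435, 0.1049, 0.0745]
ee_rot: [0.031, 1.0, 0.0, 0.0]
force: [-0.8, 1.8, 2.0]
opening: 0.002
```

```bash
python3 -c "
from h import *
st()"
```

```text
t 7.3 B mm [  0.4 112.4  74.5] F_B [-0.9  1.8  2. ] op 0.002
```

Emit:
{"fn": "move_arm", "kwargs": {
  "rows": [0, -0.4, 0, 0, 0, 0, 1, 0, -0.8, 0, 0, 0, 0, 1, 0, -1.2, 0, 0, 0, 0, 1, 0, -1.6, 0, 0, 0, 0, 1, 0, -2, 0, 0, 0, 0, 1]
}}

```text
time: 7.8
tcp_pos: [0.6422, 0.0846, 0.0744]
ee_rot: [0.031, 1.0, -0.0, 0.0]
force: [0.5, 2.8, 3.1]
opening: -0.004
```

```bash
python3 -c "
from h import *
st()"
```

```text
t 7.8 B mm [ 0.4 92.1 74.4] F_B [0.3 2.8 3.1] op -0.004
```

Emit:
{"fn": "move_arm", "kwargs": {
  "rows": [0, -0.4, 0, 0, 0, 0, 1, 0, -0.8, 0, 0, 0, 0, 1, 0, -1.2, 0, 0, 0, 0, 1, 0, -1.6, 0, 0, 0, 0, 1, 0, -2, 0, 0, 0, 0, 1, 0, -2.4, 0, 0, 0, 0, 1, 0, -2.7, 0, 0, 0, 0, 1]
}}

```text
time: 8.5
tcp_pos: [0.6405, 0.0575, 0.0743]
ee_rot: [0.031, 1.0, -0.0, 0.0]
force: [0.8, 2.0, 2.2]
opening: 0.001
```

```bash
python3 -c "
from h import *
st()"
```

```text
t 8.5 B mm [ 0.3 65.  74.3] F_B [0.6 2.  2.2] op 0.001
```

Emit:
{"fn": "move_arm", "kwargs": {
  "rows": [0, -0.2, 0, 0, 0, 0, 1, 0, -0.4, 0, 0, 0, 0, 1, 0, -0.6, 0, 0, 0, 0, 1, 0, -0.8, 0, 0, 0, 0, 1, 0, -0.8, 0, 0, 0, 0, 1]
}}

```text
time: 9.0
tcp_pos: [0.6401, 0.051, 0.0744]
ee_rot: [0.031, 1.0, 0.001, 0.0]
force: [2.0, 7.1, 2.9]
opening: -0.003
```

```bash
python3 -c "
from h import *
st()"
```

```text
t 9.0 B mm [ 0.3 58.4 74.4] F_B [1.6 7.2 2.9] op -0.003
```

Emit:
{"fn": "move_arm", "kwargs": {
  "rows": [0, -0.2, 0, 0, 0, 0, 1, 0, -0.4, 0, 0, 0, 0, 1, 0, -0.4, 0, 0, 0, 0, 1]
}}

```text
time: 9.3
tcp_pos: [0.6401, 0.0507, 0.0744]
ee_rot: [0.032, 0.999, 0.004, 0.0]
force: [2.2, 20.7, 1.8]
opening: 0.001
```

```bash
python3 -c "
from h import *
st()"
```

```text
t 9.3 B mm [ 0.3 58.1 74.4] F_B [ 0.9 20.8  1.8] op 0.001
```

Emit:
{"fn": "move_arm", "kwargs": {
  "rows": [0, 1.2, 0, 0, 0, 0, 1, 0, 1.6, 0, 0, 0, 0, 1, 0, 1.6, -4, 0, 0, 0, 1, 0, 1.6, -9, 0, 0, 0, 1, 0, 4, -14, 0, 0, 0, 1, 0, 9, -16, 0, 0, 0, 0, 0, 14, -16, 0, 0, 0, 0, 0, 14, -16, 0, 0, 0, 0]
}}

```text
time: 10.1
tcp_pos: [0.6488, 0.19, 0.2357]
ee_rot: [0.029, 1.0, 0.001, 0.001]
force: [-0.5, -0.3, -0.3]
opening: 0.492
```

```bash
python3 -c "
from h import *
st()
from workcell import env
import cv2
for n,(x,y) in {'top':(170,100),'scene':(230,170)}.items():
    a=cv2.cvtColor(env.capture(n)['color'],cv2.COLOR_RGB2BGR)
    a=cv2.resize(a[y:y+100,x:x+125],None,fx=6,fy=6,interpolation=cv2.INTER_CUBIC); cv2.imwrite(f'pics/{n}4.png',a)
st()"
```

```text
t 10.1 B mm [  0.5 197.7 235.7] F_B [-0.5 -0.3 -0.3] op 0.492
t 10.2 B mm [ -0.3 194.2 233.8] F_B [-0.3 -0.2 -0.5] op 0.499
```

View pics/scene4.png

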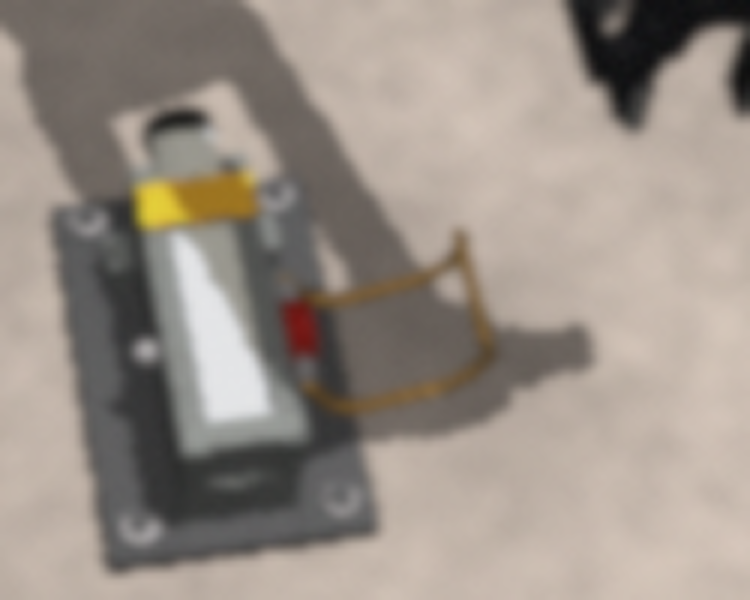

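View pics/top4.png

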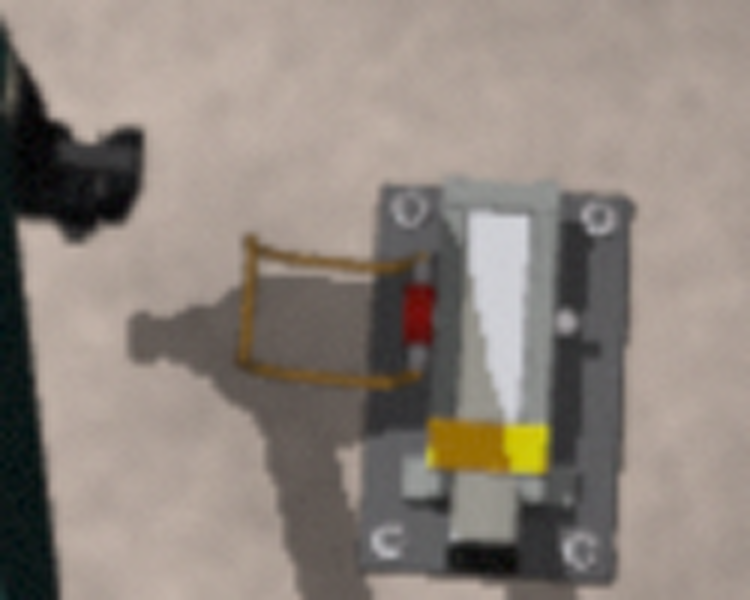

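```bash
cat >> h.py <<'E'
def tri(obs):
    """obs: (cam,u,v,ox,oy) 6x crops"""
    s=least_squares(lambda X:np.concatenate([proj(n,X)-[(u+.5)/6-.5+ox,(v+.5)/6-.5+oy] for n,u,v,ox,oy in obs]),[.6,.1,.06]); X=s.x
    c,sn=np.cos(Q[2]),np.sin(Q[2]); d=X-[Q[0],Q[1],0]
    return np.round(np.array([c*d[0]+sn*d[1],-sn*d[0]+c*d[1],d[2]])*1e3,1),np.round(s.fun,2)
E
python3 -c "
from h import *
print(tri([('top',250,241,170,100),('scene',490,350,230,170)]))
print(tri([('top',245,365,170,100),('scene',462,242,230,170)]))
print(tri([('top',420,317,170,100),('scene',301,328,230,170)]))
print(tri([('top',568,322,170,100),('scene',147,350,230,170)]))
st();plan([0,118,150])"
```

```text
(array([ 29.2, 121.2,  75.2]), array([-0.27, -0.05, -0.27,  0.03]))
(array([-31. , 120.9,  72.6]), array([-0.58, -0.11, -0.58,  0.06]))
(array([-1.4, 38.2, 64.4]), array([-0.51, -0.1 , -0.5 ,  0.04]))
(array([ -0.4, -34.4,  65.3]), array([-0.31, -0.06, -0.31,  0.01]))
t 10.2 B mm [ -0.3 194.2 233.8] F_B [-0.3 -0.2 -0.5] op 0.499
shift [-0.01 -7.61  8.39] turn [-0.0013 -0.0007  0.0023]
```

Emit:
{"fn": "move_arm", "kwargs": {
  "rows": [0, -4, 4, 0, 0, 0, 0, 0, -7.5, 8, 0, 0, 0, 0, 0, -7.5, 10, 0, 0, 0, 0, 0, -7.5, 10, 0, 0, 0, 0, 0, -7.5, 10, 0, 0, 0, 0]
}}

```text
time: 10.7
tcp_pos: [0.6432, 0.1095, 0.1338]
ee_rot: [0.032, 0.999, -0.0, -0.001]
force: [0.7, 0.5, 0.3]
opening: 0.501
```

```bash
python3 -c "
from h import *
st();plan([0,119,88])"
```

```text
t 10.7 B mm [ -0.2 117.  133.8] F_B [0.7 0.5 0.3] op 0.501
shift [-0.02  0.21  4.58] turn [-0.0007 -0.0021 -0.0019]
```

Emit:
{"fn": "move_arm", "kwargs": {
  "rows": [0, 0.2, 1.5, 0, 0, 0, 0, 0, 0.2, 3, 0, 0, 0, 0, 0, 0.2, 4, 0, 0, 0, 0, 0, 0.2, 4.6, 0, 0, 0, 0, 0, 0.2, 4.6, 0, 0, 0, 0, 0, 0.2, 4.6, 0, 0, 0, 0]
}}

```text
time: 11.3
tcp_pos: [0.6439, 0.113, 0.0883]
ee_rot: [0.031, 1.0, -0.0, -0.0]
force: [0.1, 0.0, 0.1]
opening: 0.497
```

```bash
python3 -c "
from h import *
st()
from workcell import env
import cv2
for n,(x,y) in {'top':(170,100),'scene':(230,140)}.items():
    a=cv2.cvtColor(env.capture(n)['color'],cv2.COLOR_RGB2BGR)
    a=cv2.resize(a[y:y+100,x:x+125],None,fx=6,fy=6,interpolation=cv2.INTER_CUBIC); cv2.imwrite(f'pics/{n}5.png',a)
st()"
```

```text
t 11.3 B mm [  0.3 120.6  88.3] F_B [0.1 0.  0.1] op 0.497
t 11.4 B mm [  0.8 120.5  88.8] F_B [-0.6  0.5  0.1] op 0.501
```

View pics/scene5.png

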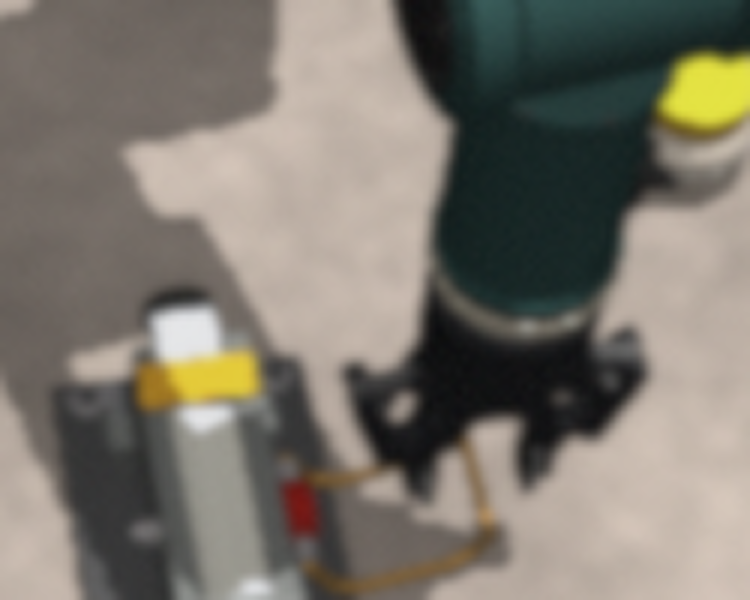

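Emit:
{"fn": "move_arm", "kwargs": {
  "rows": [0, -0.1, 0, 0, 0, 0, 0.4, 0, -0.1, 0, 0, 0, 0, 0.7, 0, -0.1, 0, 0, 0, 0, 0.8, 0, -0.1, 0, 0, 0, 0, 1, 0, -0.1, 0, 0, 0, 0, 1, 0, -0.1, 0, 0, 0, 0, 1]
}}

```text
time: 12.0
tcp_pos: [0.6439, 0.1117, 0.0886]
ee_rot: [0.031, 1.0, -0.0, 0.0]
force: [-0.5, -1.2, 1.1]
opening: 0.044
```

```bash
python3 -c "
from h import *
st()
from workcell import env
import cv2
for n,(x,y) in {'top':(170,100),'scene':(230,140)}.items():
    a=cv2.cvtColor(env.capture(n)['color'],cv2.COLOR_RGB2BGR)
    a=cv2.resize(a[y:y+100,x:x+125],None,fx=6,fy=6,interpolation=cv2.INTER_CUBIC); cv2.imwrite(f'pics/{n}6.png',a)
st()"
```

```text
t 12.0 B mm [  0.4 119.2  88.6] F_B [-0.4 -1.3  1.1] op 0.044
t 12.1 B mm [  0.4 119.2  88.5] F_B [-0.2 -1.7  2.8] op 0.043
```

View pics/scene6.png

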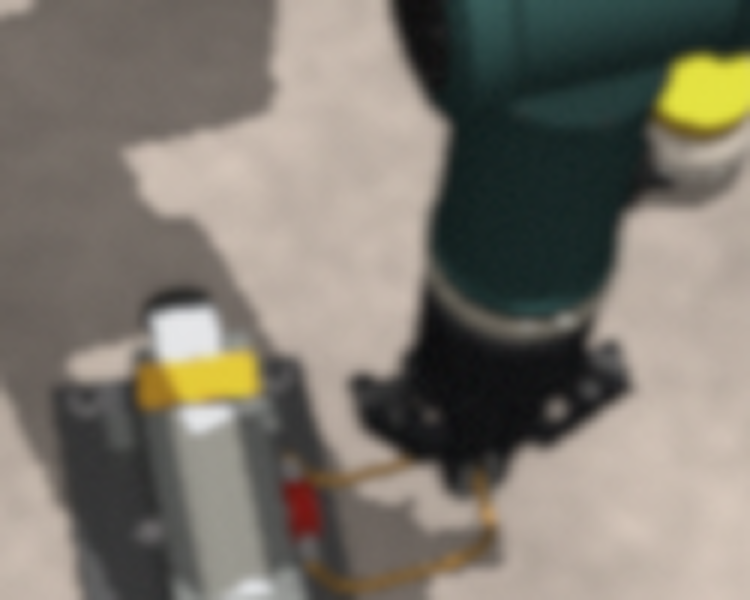

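```bash
python3 -c "
import numpy as np
for a in np.arange(0,2.45,.1):
    print(round(a,1), np.round([-8.4*(np.cos(2.88-a)-np.cos(2.88)), -8.4*(np.sin(2.88-a)-np.sin(2.88))],2))"
```

```text
0.0 [-0. -0.]
0.1 [-0.26 -0.8 ]
0.2 [-0.59 -1.57]
0.3 [-1.  -2.3]
0.4 [-1.49 -2.99]
0.5 [-2.03 -3.62]
0.6 [-2.64 -4.2 ]
0.7 [-3.31 -4.72]
0.8 [-4.02 -5.16]
0.9 [-4.77 -5.53]
1.0 [-5.56 -5.83]
1.1 [-6.37 -6.04]
1.2 [-7.2  -6.18]
1.3 [-8.04 -6.23]
1.4 [-8.88 -6.19]
1.5 [-9.71 -6.08]
1.6 [-10.52  -5.87]
1.7 [-11.31  -5.59]
1.8 [-12.07  -5.24]
1.9 [-12.79  -4.8 ]
2.0 [-13.47  -4.3 ]
2.1 [-14.09  -3.74]
2.2 [-14.65  -3.11]
2.3 [-15.14  -2.43]
2.4 [-15.56  -1.71]
```

Emit:
{"fn": "move_arm", "kwargs": {
  "rows": [0, -0.1, -0.4, 0, 0, 0, 1, 0, -0.3, -0.8, 0, 0, 0, 1, 0, -0.65, -1.55, 0, 0, 0, 1, 0, -0.65, -1.55, 0, 0, 0, 1]
}}

```text
time: 12.5
tcp_pos: [0.6434, 0.1049, 0.1045]
ee_rot: [0.031, 1.0, -0.0, 0.0]
force: [1.7, -1.0, -4.4]
opening: 0.04
```

```bash
python3 -c "
from h import *
st()"
```

```text
t 12.5 B mm [  0.3 112.4 104.5] F_B [ 1.7 -0.9 -4.4] op 0.04
```

Emit:
{"fn": "move_arm", "kwargs": {
  "rows": [0, -0.45, -0.73, 0, 0, 0, 1, 0, -0.95, -1.42, 0, 0, 0, 1, 0, -1.5, -2.05, 0, 0, 0, 1, 0, -2.1, -2.63, 0, 0, 0, 1, 0, -2.1, -2.63, 0, 0, 0, 1]
}}

```text
time: 13.0
tcp_pos: [0.6421, 0.0832, 0.131]
ee_rot: [0.031, 1.0, -0.0, 0.0]
force: [1.1, -0.7, -3.5]
opening: 0.038
```

```bash
python3 -c "
from h import *
st()"
```

```text
t 13.0 B mm [  0.3  90.7 131. ] F_B [ 1.1 -0.6 -3.5] op 0.038
```

Emit:
{"fn": "move_arm", "kwargs": {
  "rows": [0, -0.67, -0.52, 0, 0, 0, 1, 0, -1.38, -0.96, 0, 0, 0, 1, 0, -2.13, -1.33, 0, 0, 0, 1, 0, -2.92, -1.63, 0, 0, 0, 1, 0, -2.92, -1.63, 0, 0, 0, 1]
}}

```text
time: 13.5
tcp_pos: [0.6401, 0.0543, 0.1465]
ee_rot: [0.031, 1.0, -0.0, -0.0]
force: [1.5, 1.1, -9.6]
opening: 0.04
```

```bash
python3 -c "
from h import *
st()"
```

```text
t 13.5 B mm [1.000e-01 6.170e+01 1.465e+02] F_B [ 1.5  1.1 -9.6] op 0.04
```

Emit:
{"fn": "move_arm", "kwargs": {
  "rows": [0, -0.81, -0.12, 0, 0, 0, 1, 0, -1.64, -0.24, 0, 0, 0, 1, 0, -2.48, -0.28, 0, 0, 0, 1, 0, -2.48, -0.28, 0, 0, 0, 1]
}}

```text
time: 13.9
tcp_pos: [0.6389, 0.0296, 0.1501]
ee_rot: [0.031, 1.0, -0.0, 0.0]
force: [0.4, 3.4, 2.2]
opening: 0.04
```

```bash
python3 -c "
from h import *
st()
from workcell import env
import cv2
for n,(x,y) in {'top':(170,100),'scene':(230,140)}.items():
    a=cv2.cvtColor(env.capture(n)['color'],cv2.COLOR_RGB2BGR)
    a=cv2.resize(a[y:y+100,x:x+125],None,fx=6,fy=6,interpolation=cv2.INTER_CUBIC); cv2.imwrite(f'pics/{n}7.png',a)
st()"
```

```text
t 13.9 B mm [  0.4  37.  150.1] F_B [0.2 3.4 2.2] op 0.04
t 14.0 B mm [  0.4  37.7 150. ] F_B [-0.   3.4  4.4] op 0.045
```

View pics/scene7.png

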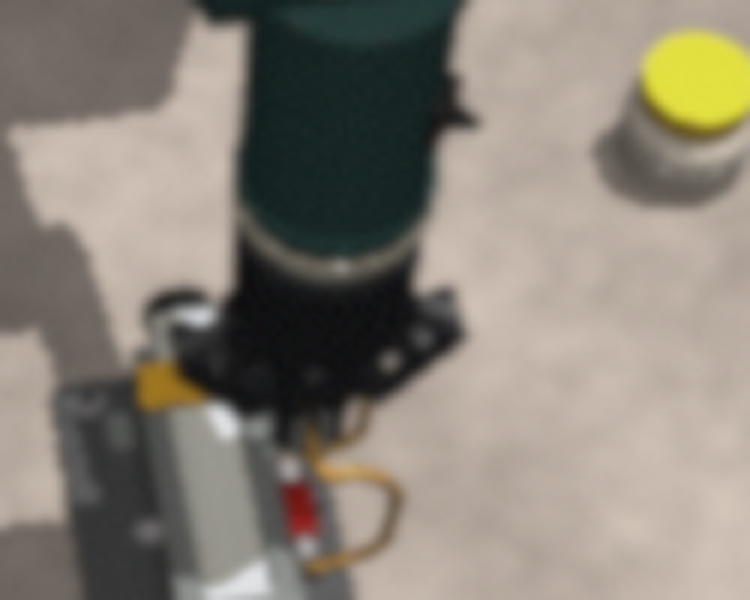

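Emit:
{"fn": "move_arm", "kwargs": {
  "rows": [0, -0.84, 0, 0, 0, 0, 1, 0, -1.67, 0.12, 0, 0, 0, 1, 0, -2.48, 0.32, 0, 0, 0, 1, 0, -2.48, 0.32, 0, 0, 0, 1]
}}

```text
time: 14.4
tcp_pos: [0.6373, 0.0048, 0.1466]
ee_rot: [0.031, 1.0, -0.0, 0.0]
force: [-1.6, 2.0, 5.8]
opening: 0.044
```

```bash
python3 -c "
from h import *
st()"
```

```text
t 14.4 B mm [  0.4  12.2 146.6] F_B [-1.7  1.9  5.8] op 0.044
```

Emit:
{"fn": "move_arm", "kwargs": {
  "rows": [0, -0.79, 0.25, 0, 0, 0, 1, 0, -1.55, 0.6, 0, 0, 0, 1, 0, -2.27, 1.02, 0, 0, 0, 1, 0, -2.95, 1.52, 0, 0, 0, 1, 0, -2.95, 1.52, 0, 0, 0, 1]
}}

```text
time: 14.9
tcp_pos: [0.6353, -0.0255, 0.1302]
ee_rot: [0.031, 1.0, -0.001, -0.0]
force: [0.4, -2.6, 2.9]
opening: 0.041
```

```bash
python3 -c "
from h import *
st()"
```

```text
t 14.9 B mm [  0.2 -18.2 130.2] F_B [ 0.6 -2.6  2.9] op 0.041
```

Emit:
{"fn": "move_arm", "kwargs": {
  "rows": [0, -0.62, 0.6, 0, 0, 0, 1, 0, -1.18, 1.19, 0, 0, 0, 1, 0, -1.43, 1.5, 0, 0, 0, 1, 0, -1.43, 1.5, 0, 0, 0, 1]
}}

```text
time: 15.3
tcp_pos: [0.6344, -0.0382, 0.1151]
ee_rot: [0.031, 1.0, 0.0, -0.0]
force: [0.0, 1.0, 1.4]
opening: 0.04
```

```bash
python3 -c "
from h import *
st()"
```

```text
t 15.3 B mm [ 1.000e-01 -3.090e+01  1.151e+02] F_B [-0.   1.   1.4] op 0.04
```

Past the over-centre point (about 2.25). Release.

Emit:
{"fn": "move_arm", "kwargs": {
  "rows": [0, 0, 0, 0, 0, 0, -1, 0, 0, 0, 0, 0, 0, -1, 0, 0, 0, 0, 0, 0, -1, 0, 0, 0, 0, 0, 0, -1, 0, 0, 0, 0, 0, 0, -1, 0, 0, -3, 0, 0, 0, -1, 0, 0, -7, 0, 0, 0, -1, 0, 0, -10, 0, 0, 0, -1, 0, 5, -14, 0, 0, 0, -1, 0, 10, -14, 0, 0, 0, -1, 0, 15, -14, 0, 0, 0, -1, 0, 15, -14, 0, 0, 0, -1]
}}

```text
time: 16.5
tcp_pos: [0.6438, 0.1168, 0.2567]
ee_rot: [0.029, 1.0, 0.001, 0.001]
force: [0.2, -0.3, -1.1]
opening: 1.003
```

```bash
python3 -c "
from h import *
st()
from workcell import env
import cv2
for n,(x,y) in {'top':(190,100),'scene':(210,170)}.items():
    a=cv2.cvtColor(env.capture(n)['color'],cv2.COLOR_RGB2BGR)
    a=cv2.resize(a[y:y+100,x:x+125],None,fx=6,fy=6,interpolation=cv2.INTER_CUBIC); cv2.imwrite(f'pics/{n}8.png',a)
st()"
```

```text
t 16.5 B mm [  0.  124.3 256.7] F_B [ 0.2 -0.3 -1.1] op 1.003
t 16.6 B mm [-1.000e-01  1.214e+02  2.558e+02] F_B [-0.9  0.3  0.1] op 0.998
```

View pics/scene8.png

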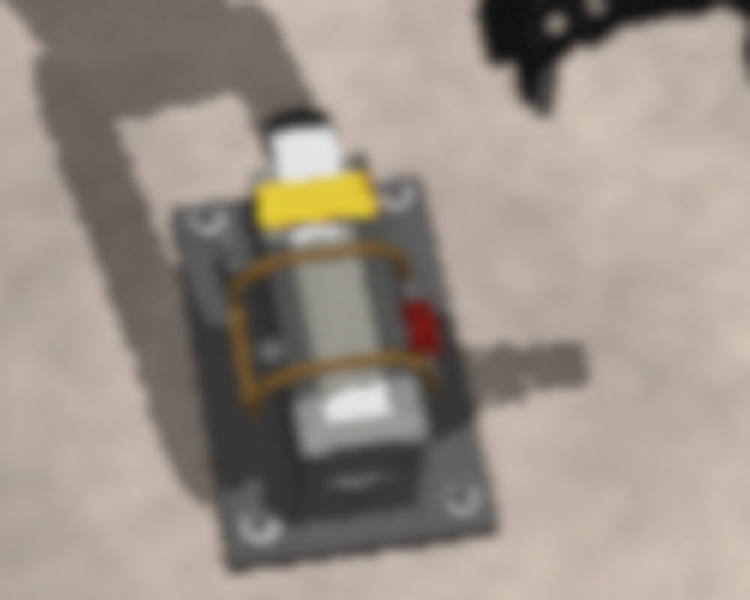

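View pics/top8.png

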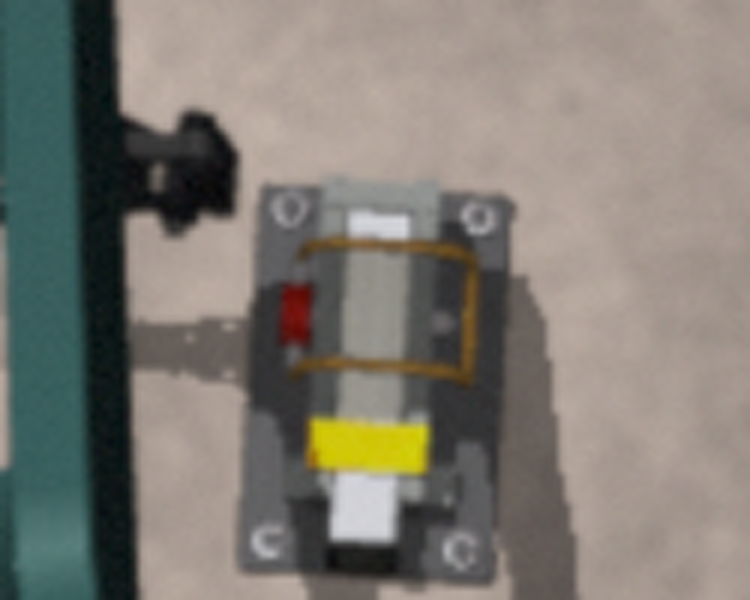

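```bash
python3 -c "
from h import *
T=(190,100);S=(210,170)
print(tri([('top',474,260,*T),('scene',255,402,*S)]))
print(tri([('top',468,378,*T),('scene',235,288,*S)]))
print(tri([('top',471,318,*T),('scene',245,345,*S)]))
print('head',tri([('top',297,317,*T),('scene',421,328,*S)]))
print('tip',tri([('top',445,322,*T),('scene',270,350,*S)]))
for y in (-47,): print([proj(n,b2w(Q,np.array([0,y,65])/1e3)) for n in ('top','scene')])
"
```

```text
(array([ 29.2, -45. ,  72.4]), array([-0.44, -0.08, -0.42,  0.01]))
(array([-29.4, -45.2,  76. ]), array([-0.37, -0.07, -0.37,  0.01]))
(array([  0.3, -45.1,  74.3]), array([-0.4 , -0.07, -0.39,  0.01]))
head (array([-1.5, 39. , 64. ]), array([-0.26, -0.05, -0.25,  0.02]))
tip (array([ -0.4, -33. ,  64.9]), array([-0.31, -0.06, -0.3 ,  0.01]))
[array([268.25137896, 153.30039366]), array([249.34619203, 228.70383385])]
```

Emit:
{"fn": "move_arm", "kwargs": {
  "rows": [0, 8, -1, 0, 0, 0, -1, 0, 8, -1, 0, 0, 0, -1, 0, 8, -1, 0, 0, 0, -1, 0, 8, -1, 0, 0, 0, -1, 0, 8, -1, 0, 0, 0, -1, 0, 8, -1, 0, 0, 0, -1, 0, 8, -1, 0, 0, 0, -1, 0, 8, -1, 0, 0, 0, -1]
}}

```text
time: 17.4
tcp_pos: [0.6488, 0.1908, 0.2657]
ee_rot: [0.031, 1.0, -0.0, -0.0]
force: [0.9, -0.3, -0.1]
opening: 0.996
```

```bash
python3 -c "
from h import *
st()
from workcell import env
import cv2
for n,(x,y) in {'top':(245,135),'scene':(235,200)}.items():
    a=cv2.cvtColor(env.capture(n)['color'],cv2.COLOR_RGB2BGR)
    a=cv2.resize(a[y:y+40,x:x+55],None,fx=12,fy=12,interpolation=cv2.INTER_CUBIC)
    for k,z in ((0,65),):
      for yy,zz in ((-47,65),(37-84*np.cos(.11),65+84*np.sin(.11))):
        L=[(proj(n,b2w(Q,np.array([xx,yy,zz])/1e3))-[x,y]+.5)*12 for xx in (-25,25)]
        for l in L: cv2.circle(a,tuple(int(round(t)) for t in l),3,(0,0,255) if zz==65 else (0,255,0),-1)
    cv2.imwrite(f'pics/{n}9.png',a)
"
```

```text
t 17.4 B mm [  0.4 198.5 265.7] F_B [ 1.  -0.2 -0.1] op 0.996
```

View pics/scene9.png

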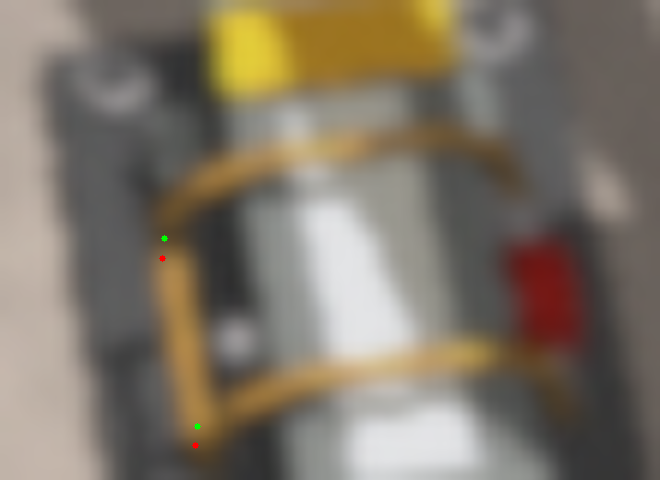

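View pics/top9.png

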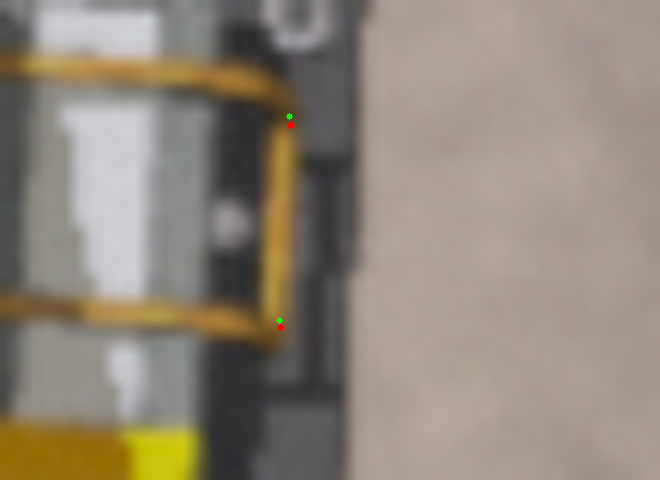

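```bash
python3 -c "
from h import *
st();plan([0,-55,220])"
```

```text
t 17.5 B mm [  0.4 198.9 265.8] F_B [0.5 0.3 0.4] op 1.0
shift [ 2.000e-02 -2.539e+01  4.580e+00] turn [-0.0001 -0.     -0.0008]
```

Emit:
{"fn": "move_arm", "kwargs": {
  "rows": [0, -5, 0, 0, 0, 0, 1, 0, -10, 1, 0, 0, 0, 1, 0, -15, 2, 0, 0, 0, 1, 0, -20, 3, 0, 0, 0, 1, 0, -25.4, 4.6, 0, 0, 0, 1, 0, -25.4, 8, 0, 0, 0, 1, 0, -25.4, 12, 0, 0, 0, 1, 0, -25.4, 15, 0, 0, 0, 1, 0, -25.4, 15, 0, 0, 0, 1, 0, -25.4, 15, 0, 0, 0, 1]
}}

```text
time: 18.5
tcp_pos: [0.6331, -0.0619, 0.116]
ee_rot: [0.031, 1.0, -0.0, -0.0]
force: [0.4, 0.8, -0.2]
opening: -0.002
```

```bash
python3 -c "
from h import *
st()"
```

```text
t 18.5 B mm [  0.3 -54.7 116. ] F_B [ 0.3  0.8 -0.2] op -0.002
```

Emit:
{"fn": "move_arm", "kwargs": {
  "rows": [0, 0, 0.7, 0, 0, 0, 1, 0, 0, 1.4, 0, 0, 0, 1, 0, 0, 1.7, 0, 0, 0, 1, 0, 0, 2, 0, 0, 0, 1, 0, 0, 2, 0, 0, 0, 1]
}}

```text
time: 19.0
tcp_pos: [0.6329, -0.0618, 0.0956]
ee_rot: [0.031, 1.0, -0.0, -0.0]
force: [0.1, -0.1, -0.2]
opening: -0.001
```

```bash
python3 -c "
from h import *
st()"
```

```text
t 19.0 B mm [  0.  -54.6  95.6] F_B [ 0.1 -0.1 -0.2] op -0.001
```

Emit:
{"fn": "move_arm", "kwargs": {
  "rows": [0, 0, 0.2, 0, 0, 0, 1, 0, 0, 0.4, 0, 0, 0, 1, 0, 0, 0.6, 0, 0, 0, 1, 0, 0, 0.6, 0, 0, 0, 1]
}}

```text
time: 19.4
tcp_pos: [0.6328, -0.0619, 0.0895]
ee_rot: [0.031, 1.0, -0.0, -0.0]
force: [-1.1, 0.7, 0.5]
opening: -0.003
```

Emit:
{"fn": "move_arm", "kwargs": {
  "rows": [0, 0, 0.1, 0, 0, 0, 1, 0, 0, 0.2, 0, 0, 0, 1, 0, 0, 0.2, 0, 0, 0, 1]
}}

```text
time: 19.7
tcp_pos: [0.6329, -0.0619, 0.0877]
ee_rot: [0.031, 1.0, -0.0, -0.0]
force: [-0.1, 0.6, -0.0]
opening: 0.003
```

Emit:
{"fn": "move_arm", "kwargs": {
  "rows": [0, 0, 0.1, 0, 0, 0, 1, 0, 0, 0.2, 0, 0, 0, 1, 0, 0, 0.2, 0, 0, 0, 1]
}}

```text
time: 20.0
tcp_pos: [0.6329, -0.0619, 0.0856]
ee_rot: [0.031, 1.0, -0.0, -0.0]
force: [-0.5, -0.5, 0.6]
opening: 0.002
```

Emit:
{"fn": "move_arm", "kwargs": {
  "rows": [0, 0, 0.1, 0, 0, 0, 1, 0, 0, 0.2, 0, 0, 0, 1, 0, 0, 0.2, 0, 0, 0, 1]
}}

```text
time: 20.3
tcp_pos: [0.6329, -0.0619, 0.0836]
ee_rot: [0.031, 1.0, -0.0, -0.0]
force: [-0.0, 0.5, 0.1]
opening: 0.0
```

```bash
python3 -c "
from h import *
st()
from workcell import env
import cv2
for n,(x,y) in {'top':(215,110),'scene':(210,170)}.items():
    a=cv2.cvtColor(env.capture(n)['color'],cv2.COLOR_RGB2BGR)
    a=cv2.resize(a[y:y+75,x:x+95],None,fx=8,fy=8,interpolation=cv2.INTER_CUBIC); cv2.imwrite(f'pics/{n}10.png',a)
"
```

```text
t 20.3 B mm [  0.1 -54.7  83.6] F_B [-0.   0.5  0.1] op 0.0
```

View pics/scene10.png

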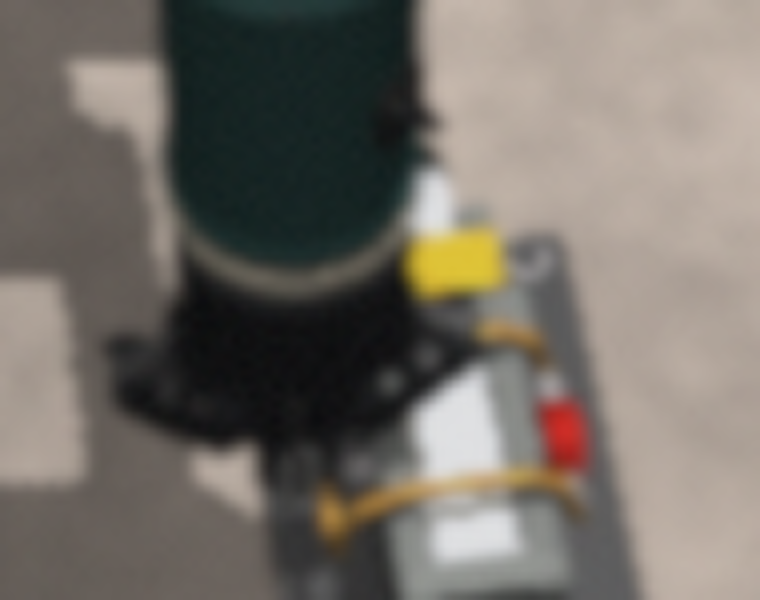

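Emit:
{"fn": "move_arm", "kwargs": {
  "rows": [0, 0, -0.8, 0, 0, 0, 1, 0, 0, -1.6, 0, 0, 0, 1, 0, 0.6, -1.6, 0, 0, 0, 1, 0, 0.6, -1.2, 0, 0, 0, 1, 0, 0.6, -0.9, 0, 0, 0, 1, 0, 0.6, -0.9, 0, 0, 0, 1]
}}

```text
time: 21.0
tcp_pos: [0.6327, -0.0557, 0.0919]
ee_rot: [0.031, 1.0, 0.0, -0.001]
force: [0.1, 0.6, -0.0]
opening: 0.0
```

Emit:
{"fn": "move_arm", "kwargs": {
  "rows": [0, 0, 0.1, 0, 0, 0, 1, 0, 0, 0.2, 0, 0, 0, 1, 0, 0, 0.2, 0, 0, 0, 1]
}}

```text
time: 21.3
tcp_pos: [0.6333, -0.056, 0.0905]
ee_rot: [0.031, 1.0, -0.0, -0.0]
force: [0.6, -0.4, 0.1]
opening: -0.001
```

Emit:
{"fn": "move_arm", "kwargs": {
  "rows": [0, 0, 0.1, 0, 0, 0, 1, 0, 0, 0.2, 0, 0, 0, 1, 0, 0, 0.2, 0, 0, 0, 1]
}}

```text
time: 21.6
tcp_pos: [0.6334, -0.0559, 0.0887]
ee_rot: [0.031, 1.0, -0.0, -0.0]
force: [0.1, -0.5, 0.3]
opening: -0.001
```

Emit:
{"fn": "move_arm", "kwargs": {
  "rows": [0, 0, 0.1, 0, 0, 0, 1, 0, 0, 0.2, 0, 0, 0, 1, 0, 0, 0.2, 0, 0, 0, 1]
}}

```text
time: 21.9
tcp_pos: [0.6333, -0.0559, 0.0866]
ee_rot: [0.031, 1.0, -0.0, -0.0]
force: [-0.1, -0.0, -0.3]
opening: -0.003
```

Emit:
{"fn": "move_arm", "kwargs": {
  "rows": [0, 0, 0.1, 0, 0, 0, 1, 0, 0, 0.2, 0, 0, 0, 1, 0, 0, 0.2, 0, 0, 0, 1]
}}

```text
time: 22.2
tcp_pos: [0.6333, -0.0559, 0.0846]
ee_rot: [0.031, 1.0, -0.0, -0.0]
force: [0.4, 1.1, -0.8]
opening: 0.003
```

Emit:
{"fn": "move_arm", "kwargs": {
  "rows": [0, 0, 0.1, 0, 0, 0, 1, 0, 0, 0.1, 0, 0, 0, 1]
}}

```text
time: 22.4
tcp_pos: [0.6334, -0.0559, 0.0837]
ee_rot: [0.031, 1.0, -0.0, -0.0]
force: [-0.3, -0.3, 0.3]
opening: -0.003
```

```bash
python3 -c "
from h import *
st()
from workcell import env
import cv2
for n,(x,y) in {'top':(215,110),'scene':(225,200)}.items():
    a=cv2.cvtColor(env.capture(n)['color'],cv2.COLOR_RGB2BGR)
    a=cv2.resize(a[y:y+50,x:x+66],None,fx=12,fy=12,interpolation=cv2.INTER_CUBIC); cv2.imwrite(f'pics/{n}11.png',a)
for z in (65,): print([proj('scene',b2w(Q,np.array([x,y,z])/1e3)) for x,y in ((0,-47),(0,-49),(0,-60),(29,-47))])
"
```

```text
t 22.4 B mm [  0.2 -48.7  83.7] F_B [-0.3 -0.3  0.3] op -0.003
[array([249.34619203, 228.70383385]), array([248.63776619, 228.80053059]), array([244.73790006, 229.33284368]), array([250.93382166, 237.87924853])]
```

View pics/scene11.png

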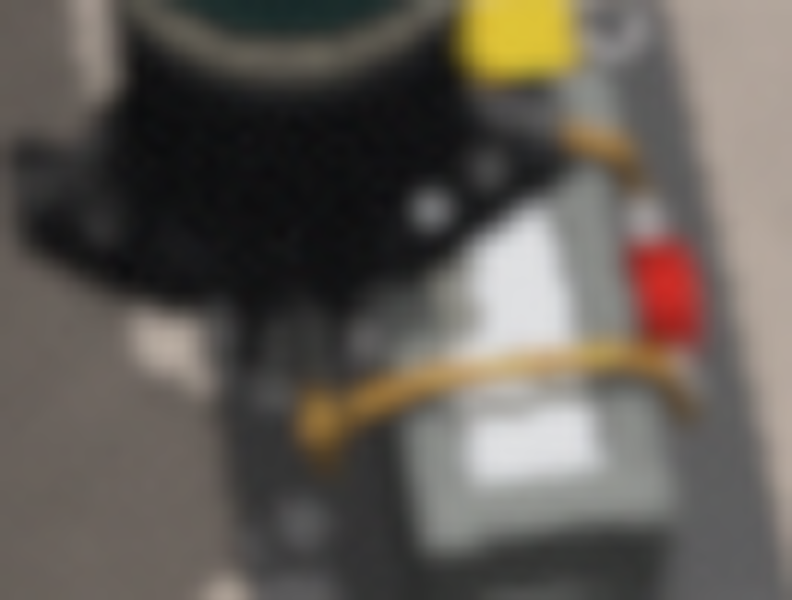

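View pics/top11.png

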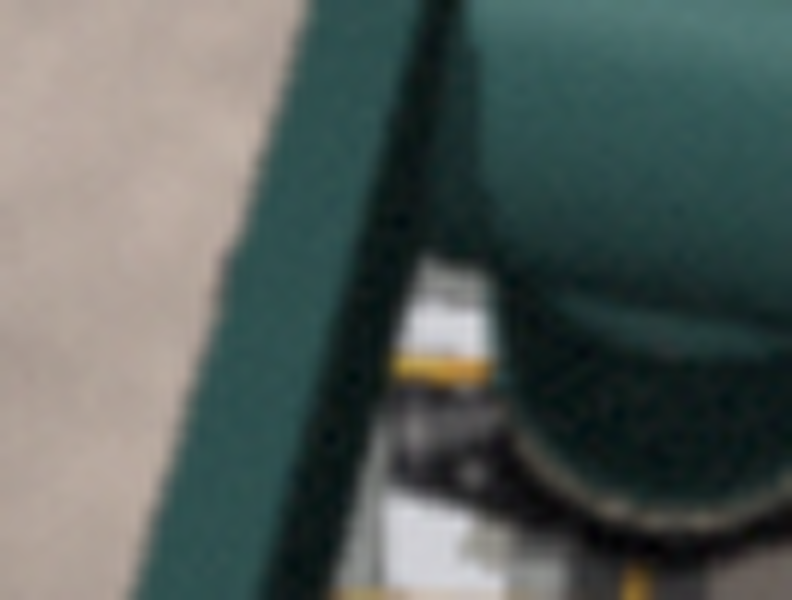

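Emit:
{"fn": "move_arm", "kwargs": {
  "rows": [0, 0, -0.8, 0, 0, 0, 1, 0, 0, -1.6, 0, 0, 0, 1, 0, 0, -2.2, 0, 0, 0, 1, 0, 0.4, -2.2, 0, 0, 0, 1, 0, 0.4, -1.8, 0, 0, 0, 1, 0, 0.4, -1.3, 0, 0, 0, 1, 0, 0.4, -1.3, 0, 0, 0, 1]
}}

```text
time: 23.2
tcp_pos: [0.6326, -0.0517, 0.0954]
ee_rot: [0.031, 1.0, 0.0, -0.001]
force: [0.5, -0.3, 0.4]
opening: 0.001
```

Emit:
{"fn": "move_arm", "kwargs": {
  "rows": [0, 0, 0.1, 0, 0, 0, 1, 0, 0, 0.2, 0, 0, 0, 1, 0, 0, 0.2, 0, 0, 0, 1]
}}

```text
time: 23.5
tcp_pos: [0.6336, -0.052, 0.0945]
ee_rot: [0.031, 1.0, -0.0, -0.0]
force: [-0.3, 0.2, 0.1]
opening: 0.003
```

Emit:
{"fn": "move_arm", "kwargs": {
  "rows": [0, 0, 0.1, 0, 0, 0, 1, 0, 0, 0.2, 0, 0, 0, 1, 0, 0, 0.2, 0, 0, 0, 1]
}}

```text
time: 23.8
tcp_pos: [0.6336, -0.0519, 0.0927]
ee_rot: [0.031, 1.0, -0.0, -0.0]
force: [-0.1, 0.5, 0.0]
opening: 0.002
```

Emit:
{"fn": "move_arm", "kwargs": {
  "rows": [0, 0, 0.1, 0, 0, 0, 1, 0, 0, 0.2, 0, 0, 0, 1, 0, 0, 0.2, 0, 0, 0, 1]
}}

```text
time: 24.1
tcp_pos: [0.6336, -0.0519, 0.0907]
ee_rot: [0.031, 1.0, -0.0, -0.0]
force: [-1.1, -0.1, -1.0]
opening: 0.001
```

Emit:
{"fn": "move_arm", "kwargs": {
  "rows": [0, 0, 0.1, 0, 0, 0, 1, 0, 0, 0.2, 0, 0, 0, 1, 0, 0, 0.2, 0, 0, 0, 1]
}}

```text
time: 24.4
tcp_pos: [0.6335, -0.0519, 0.0886]
ee_rot: [0.031, 1.0, -0.0, -0.0]
force: [0.7, 0.7, 0.6]
opening: -0.002
```

Emit:
{"fn": "move_arm", "kwargs": {
  "rows": [0, 0, 0.1, 0, 0, 0, 1, 0, 0, 0.2, 0, 0, 0, 1, 0, 0, 0.2, 0, 0, 0, 1]
}}

```text
time: 24.7
tcp_pos: [0.6335, -0.0519, 0.0866]
ee_rot: [0.031, 1.0, -0.0, -0.0]
force: [0.3, 0.5, 0.0]
opening: -0.002
```

Emit:
{"fn": "move_arm", "kwargs": {
  "rows": [0, 0, 0.1, 0, 0, 0, 1, 0, 0, 0.1, 0, 0, 0, 1, 0, 0, 0.1, 0, 0, 0, 1]
}}

```text
time: 25.0
tcp_pos: [0.6336, -0.052, 0.0858]
ee_rot: [0.031, 1.0, -0.0, -0.0]
force: [0.1, -0.1, 0.5]
opening: -0.001
```

Emit:
{"fn": "move_arm", "kwargs": {
  "rows": [0, 0, 0.1, 0, 0, 0, 1, 0, 0, 0.2, 0, 0, 0, 1, 0, 0, 0.2, 0, 0, 0, 1]
}}

```text
time: 25.3
tcp_pos: [0.6335, -0.0519, 0.0836]
ee_rot: [0.031, 1.0, -0.0, -0.0]
force: [0.7, -0.9, -1.1]
opening: -0.002
```

Emit:
{"fn": "move_arm", "kwargs": {
  "rows": [0, 0, 0.1, 0, 0, 0, 1, 0, 0, 0.2, 0, 0, 0, 1, 0, 0, 0.2, 0, 0, 0, 1]
}}

```text
time: 25.6
tcp_pos: [0.6338, -0.052, 0.0826]
ee_rot: [0.031, 1.0, -0.0, 0.0]
force: [-2.5, 0.7, 6.3]
opening: -0.002
```

Emit:
{"fn": "move_arm", "kwargs": {
  "rows": [0, 0, -3, 0, 0, 0, 1, 0, 0, -7, 0, 0, 0, 1, 0, 0, -11, 0, 0, 0, 1, 0, 4, -11, 0, 0, 0, 1, 0, 8, -11, 0, 0, 0, 1, 0, 12.4, -11, 0, 0, 0, 1, 0, 12.4, -11, 0, 0, 0, 1, 0, 12.4, -11, 0, 0, 0, 1]
}}

```text
time: 26.4
tcp_pos: [0.6411, 0.0727, 0.1916]
ee_rot: [0.03, 1.0, -0.0, -0.0]
force: [0.7, 0.2, 0.7]
opening: -0.001
```

```bash
python3 -c "
from h import *
st();plan([0,80,75])
from workcell import env
import cv2
for n,(x,y) in {'top':(190,100),'scene':(210,170)}.items():
    a=cv2.cvtColor(env.capture(n)['color'],cv2.COLOR_RGB2BGR)
    a=cv2.resize(a[y:y+100,x:x+125],None,fx=6,fy=6,interpolation=cv2.INTER_CUBIC); cv2.imwrite(f'pics/{n}12.png',a)
"
```

```text
t 26.4 B mm [  0.   80.2 191.6] F_B [0.7 0.3 0.7] op -0.001
shift [-0.000e+00 -1.000e-02  1.166e+01] turn [-0.0006 -0.0002  0.0022]
```

View pics/scene12.png

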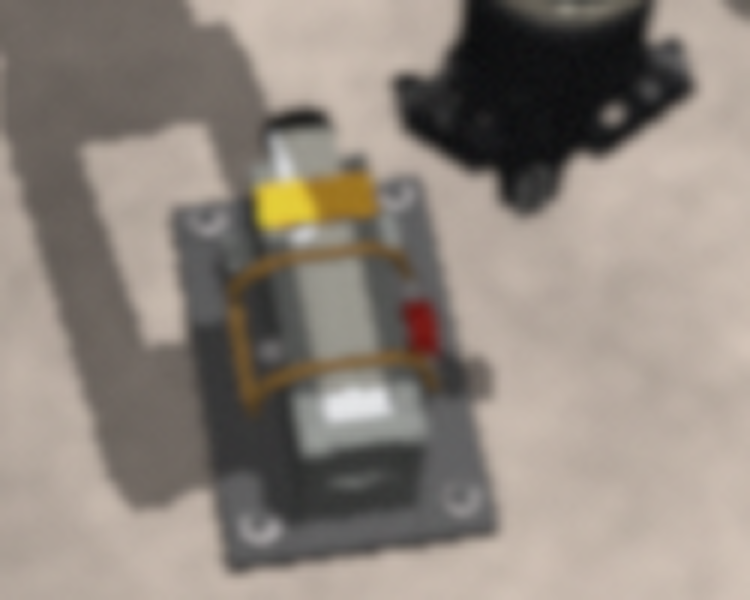

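Emit:
{"fn": "move_arm", "kwargs": {
  "rows": [0, 0, 4, 0, 0, 0, 1, 0, 0, 8, 0, 0, 0, 1, 0, 0, 11.7, 0, 0, 0, 1, 0, 0, 11.7, 0, 0, 0, 1, 0, 0, 11.7, 0, 0, 0, 1, 0, -0.6, 11.7, 0, 0, 0, 1, 0, -1.2, 11.7, 0, 0, 0, 1, 0, -1.6, 11.7, 0, 0, 0, 1, 0, -1.9, 11.7, 0, 0, 0, 1, 0, -1.9, 11.7, 0, 0, 0, 1]
}}

```text
time: 27.5
tcp_pos: [0.6405, 0.0524, 0.0755]
ee_rot: [0.031, 1.0, -0.0, 0.001]
force: [0.3, -0.1, 0.1]
opening: 0.0
```

```bash
python3 -c "
from h import *
st()"
```

```text
t 27.5 B mm [ 0.7 59.8 75.5] F_B [ 0.3 -0.1  0.1] op 0.0
```

Emit:
{"fn": "move_arm", "kwargs": {
  "rows": [0, -0.1, 0, 0, 0, 0, 1, 0, -0.2, 0, 0, 0, 0, 1, 0, -0.2, 0, 0, 0, 0, 1]
}}

```text
time: 27.8
tcp_pos: [0.6401, 0.0513, 0.0749]
ee_rot: [0.031, 1.0, 0.0, 0.0]
force: [0.0, 1.4, 1.9]
opening: -0.003
```

Emit:
{"fn": "move_arm", "kwargs": {
  "rows": [0, -0.1, 0, 0, 0, 0, 1, 0, -0.2, 0, 0, 0, 0, 1, 0, -0.2, 0, 0, 0, 0, 1]
}}

```text
time: 28.1
tcp_pos: [0.6401, 0.0509, 0.075]
ee_rot: [0.031, 1.0, 0.001, 0.0]
force: [1.5, 8.8, 1.7]
opening: 0.0
```

```bash
python3 -c "
from h import *
st()"
```

```text
t 28.1 B mm [ 0.3 58.4 75. ] F_B [0.9 8.8 1.7] op 0.0
```

Emit:
{"fn": "move_arm", "kwargs": {
  "rows": [0, 1, 0, 0, 0, 0, 1, 0, 1.8, 0, 0, 0, 0, 1, 0, 1.8, -4, 0, 0, 0, 1, 0, 1.8, -9, 0, 0, 0, 1, 0, 5, -14, 0, 0, 0, 1, 0, 10, -18, 0, 0, 0, 1, 0, 15, -18, 0, 0, 0, 1, 0, 20, -18, 0, 0, 0, 1, 0, 20, -18, 0, 0, 0, 1, 0, 20, -18, 0, 0, 0, 1]
}}

```text
time: 29.1
tcp_pos: [0.6518, 0.2516, 0.2544]
ee_rot: [0.029, 1.0, -0.0, -0.0]
force: [0.3, 0.1, -0.9]
opening: -0.002
```

```bash
python3 -c "
from h import *
st()
from workcell import env
import cv2
A=[]
for n,(x,y) in {'top':(190,100),'scene':(210,170)}.items():
    f=cv2.cvtColor(env.capture(n)['color'],cv2.COLOR_RGB2BGR)
    cv2.imwrite(f'pics/{n}13full.png',f)
    A.append(cv2.resize(f[y:y+100,x:x+100],None,fx=4,fy=4,interpolation=cv2.INTER_CUBIC))
cv2.imwrite('pics/fin.png',np.hstack(A))
T=(190,100);S=(210,170)
st()
"
```

```text
t 29.1 B mm [ -0.4 259.4 254.4] F_B [ 0.3  0.2 -0.9] op -0.002
t 29.2 B mm [-2.000e-01  2.559e+02  2.539e+02] F_B [ 0.1 -0.1 -1. ] op -0.0
```

View pics/fin.png

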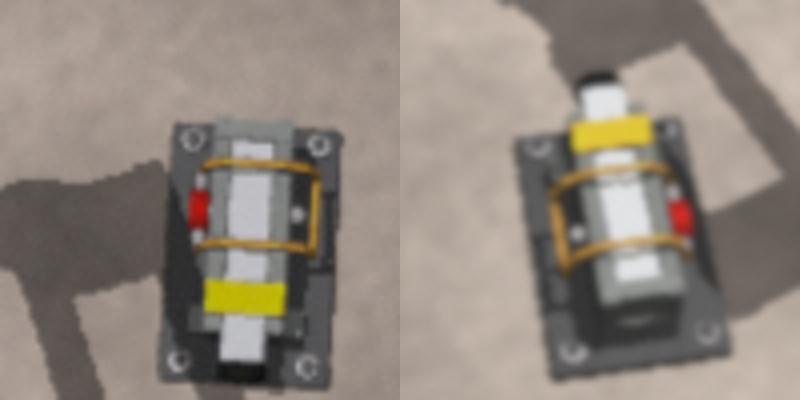

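View pics/scene13full.png

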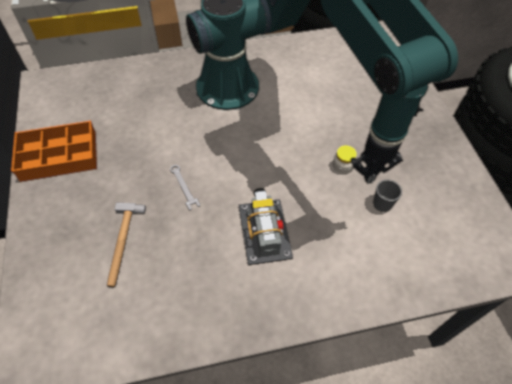

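The pictures show the ring closed over the pin tip, with the tip visible inside the loop (about 297,213 in the left half). The bar and head are home, and the wrench, jar, hammer and cup are where they started.

```bash
python3 -c "
from workcell import env
print(env.close_job())"
```

```text
the job is handed in; nothing more can be done
None
```

The bar is home, the pin is all the way through, and the ring is shut over the pin's pointed end. I handed the job in at about 29 s with the arm clear of everything.

- **Bar:** I pushed it until it stopped against the wall. The finger stopped at bracket x = -123.6 mm (nominal -124) and did not move further at about 12 N.
- **Pin:** I pushed it in until it stopped, with the head at y ≈ 44 mm, and held about 20 N against it. After flipping the ring I pushed the head again and it stopped at the same place, so the pin was still home within about half a millimetre.
- **Ring:** I gripped the closed end, carried it over the arc to about 2.25 rad and let go; it snapped shut. The last pictures show it closed across the pin tip, and the wrench, jar, hammer and cup where they started.

**Checks that disagreed:**
- Triangulating the ring's closed end gave about 74 mm height instead of 65 mm. The viewing geometry is poor there.
- I then felt for the ring from above with a shut finger. The first two probes touched nothing. The third met firm contact with the finger about 4 mm lower than its stated length implies. The ring looked the same in the pictures before and after probing, so I judged it fully shut.

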